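Make up two eye-examination kits

TASK

Make up the two kits for the next patients. In the long three-compartment tray, lay the contact lens case lengthwise in the long middle compartment, and stand the big saline bottle in the square end compartment and the little dropper bottle in the narrow end compartment; in the short two-compartment tray, put the small carton lengthwise in the larger compartment and the black examination lens in the smaller one. Everything must rest flat on its compartment's floor, the same way up as it stands now; set things down rather than drop them or knock them over, and leave the steel swab pot standing where it is.

Things in the scene. Friction and masses are not known exactly. Their poses are not given: they have to be found in the camera images.
- long_tray: Three compartments. Steel, dark floor, 212 mm long (y), 72 mm wide (x), fixed; y within 0.2 rad of world y. Floor 3 mm thick; 4 mm walls and dividers, tops 9 mm above the table. Origin: centre of underside, z up. Compartments in a row along y, all 64 mm in x: a narrow one, 44 mm long, centred at y = -80 mm; the long one, 88 mm, centred at y = -10 mm; the square one, 64 mm, centred at y = +70 mm.
- short_tray: Two compartments. Steel, dark floor, 148 mm long (y), 72 mm wide (x), fixed; y within 0.2 rad of world y. Floor 3 mm thick; 4 mm walls and dividers, tops 9 mm above the table. Origin: centre of underside, z up. Compartments in a row along y, all 64 mm in x: the smaller one, 52 mm long, centred at y = -44 mm; the larger one, 84 mm, centred at y = +28 mm.
- saline_mid (a point): Centre (half-way up, 60 mm) of the big white saline bottle with paper band and grey cap, standing upright, 120 mm tall; round body 44 mm in diameter up to 88 mm, cap 22 mm in diameter. About 140 g. z up along the bottle.
- lens_case_mid (a point): Centre (13 mm up) of the contact lens case: flat white case 30 mm wide (x), 64 mm long (y), 26 mm tall, two round screw caps (28 mm, one white, one grey) on top. Its straight sides reach 18 mm up; grip with the fingertips about 9 mm above its underside to clear the tray rim (6 mm above the tray floor). 30 g. z up; y within 0.25 rad of world y at the start.
- dropper_mid (a point): Centre (half-way up, 33 mm) of the little white eye-dropper bottle, standing upright, 66 mm tall; round body 26 mm in diameter up to 42 mm, then a tapering tip 16 to 11 mm in diameter. About 20 g. z up along the bottle.
- carton_mid (a point): Centre (21 mm up) of the small plain cardboard carton, a box 30 mm wide (x), 62 mm long (y) and 42 mm tall. About 40 g. z up; its y is within 0.25 rad of world y at the start.
- exam_lens_mid (a point): Centre (17 mm up) of the black examination lens: a short black round holder with a glass disc on top, 34 mm tall, 24 mm in diameter at the foot, 32 mm between 8 and 26 mm up, 28 mm at the top. About 35 g. z up.
- swab_pot: The steel pot with white swabs showing at the top, 52 mm in diameter, 58 mm tall (swabs to 70 mm), loose, about 300 g; not to be moved. Origin: centre of its underside. It stands at the far side of the stock; a glass jar of like size stands there too.

How it is judged (in metres and radians):
At the end, for the whole second after the job is handed in: Each thing in its own compartment: centre within 22 mm across and 14 mm along the row of the compartment's centre, underside within 4 mm of the tray floor, upright within 0.12 rad, at rest (under 0.02 m/s), released. Swab pot moved under 25 mm, upright within 0.2 rad (x of saline_mid in the frame of long_tray between -0.022 and 0.022 m and y of saline_mid in the frame of long_tray between 0.056 and 0.084 m and z of saline_mid in the frame of long_tray between 0.059 and 0.067 m and angle between each of saline_mid, lens_case_mid, dropper_mid, carton_mid, exam_lens_mid's own z axis and vertical below 0.12 rad and linear speed of each of saline, lens_case, dropper, carton, exam_lens below 0.02 m/s and x of lens_case_mid in the frame of long_tray between -0.022 and 0.022 m and y of lens_case_mid in the frame of long_tray between -0.024 and 0.004 m and z of lens_case_mid in the frame of long_tray between 0.012 and 0.02 m and x of dropper_mid in the frame of long_tray between -0.022 and 0.022 m and y of dropper_mid in the frame of long_tray between -0.094 and -0.066 m and z of dropper_mid in the frame of long_tray between 0.032 and 0.04 m and x of carton_mid in the frame of short_tray between -0.022 and 0.022 m and y of carton_mid in the frame of short_tray between 0.014 and 0.042 m and z of carton_mid in the frame of short_tray between 0.02 and 0.028 m and x of exam_lens_mid in the frame of short_tray between -0.022 and 0.022 m and y of exam_lens_mid in the frame of short_tray between -0.058 and -0.03 m and z of exam_lens_mid in the frame of short_tray between 0.016 and 0.024 m and distance of swab_pot from where it was at the start of the episode below 0.025 m and angle between swab_pot's own z axis and vertical below 0.2 rad); the robot touches nothing.
It fails at once if one of the five things is dropped or knocked over (faster than 0.6 m/s while not held by the fingers) ((linear speed of saline above 0.6 m/s and contact force between saline and the fingers below 0.05 N) or (linear speed of lens_case above 0.6 m/s and contact force between lens_case and the fingers below 0.05 N) or (linear speed of dropper above 0.6 m/s and contact force between dropper and the fingers below 0.05 N) or (linear speed of carton above 0.6 m/s and contact force between carton and the fingers below 0.05 N) or (linear speed of exam_lens above 0.6 m/s and contact force between exam_lens and the fingers below 0.05 N)).
It fails at once if the steel swab pot is shifted by more than 25 mm or tipped (distance of swab_pot from where it was at the start of the episode above 0.025 m or angle between swab_pot's own z axis and vertical above 0.2 rad).
It also fails if it takes over 134 s, if anything falls off the work surface, if the arm or the gripper's body presses on something with over 40 N, if the wrist force passes 120 N, or if a joint passes its speed limit or range.

ROBOT

A 6-joint arm with a two-finger parallel gripper is mounted at the origin on the work surface. World frame = base frame: x ahead of the robot, y to its left, z up, the work surface at z = 0. Lengths are in m, angles in degrees, forces in N, time in s.
With the tool pointing down it reaches from about 0.25 to 0.725 m from the base axis. Payload 9.7 kg.
Tool frame: the origin (TCP) lies at the very end of the fingers, on their centre line; the grasp point (between the pads) lies 19 mm behind it (bot.pinch_z is the distance from the TCP to the grasp point, in m); x points along the fingers, z is the direction in which the jaws open and shut, and the axes are right-handed (so a half turn about x gives the same grasp; the last joint's range is limited). The gripper opens to 85 mm and grips with 20 to 120 N. Pads are 22 mm wide; open, the fingers measure 114 mm over their backs; the gripper's body (76 mm by 85 mm) begins 54 mm behind the grasp point. The pads swing forward as they close: fully open they stand 13 mm farther back than shut.
Start: joints at [-64.973, 4.979, 10.078, 95.1, 0, 90], TCP at [0.233, -0.498, 0.231] pointing down, gripper open.
Joint ranges: [-179.16, 179.16], [-48.56, 103.87], [-65.8, 70.77], [-126.05, 130.52], [-82.76, 87.17], [-180, 180]. Speed limits (degrees/s): [127.2, 127.2, 147.25, 180, 180, 180].

INTERFACE

Orientations are given as [roll, pitch, yaw] about the fixed x, y, z axes, in that order (R = Rz(yaw) Ry(pitch) Rx(roll)).
In Python, from workcell import bot gives the robot as it stands.
- The arm moves only by the tool play_rows, never from a script. Its argument "rows" is a list of rows, each a list of 3 entries, a list of its own where there are three numbers: the shift along the tool's x, y, z in cm, then the turn about the tool's x in degrees, then the finger opening in cm, from 0 to 8.54. A call has 1 to 12 rows; each row is the pose to reach, as a shift and turn from the pose commanded when the call began, along the tool's axes at that moment; what a row does not reach only later rows make up. A row lasts 1/12 s, in which the tool goes at most 41.7 mm and 7.16 degrees, less where a joint would pass 70% of its speed; a pose out of reach is approached as far as the arm can. A call with a gripper value outside its range is refused whole. The fingers move at their own pace and stop on an object; "squeeze" is the grip in N (left out, the last holds). Time passes only in rows, so rows that repeat a pose let the fingers close. It gives the time, the measured TCP pose, the force and the opening at its end, in the units of the state.
- bot.get_obs(): the state, without advancing time (a new reading comes with each control period).
- bot.camera(name): name is "side" or "top" or "wrist"; returns (picture, depth): 420x560x3 uint8, blue, green, red; 420x560 float32, m along the optical axis (not along the pixel's ray), 0 where there is no reading.
- bot.camera_model(name): a dict with "fx", "fy", "cx", "cy" (pixels), "origin" and "attitude" of the camera in the world; the wrist camera has in their place "mount" (4x4, takes a point from camera to tool coordinates, whose origin is the TCP and whose axes are the tool frame's). Camera axes: x right, y down, z forward; pixel columns grow to the right and rows downward; lengths in m; the calibration is good to about 2 mm. A picture is of the moment at which its call begins: read the wrist's pose just before it. camera_model takes no time and is no camera call.
- bot.job_done(): hands the job in, once; it reports no verdict.
The state is a dict: "time": time; "q": joint angles; "qd": joint speeds; "joint_efforts": joint torques, N m; "ee_pos": TCP position; "tcp_rot": TCP orientation; "wrist_force": force on the tool from outside, world axes, zero at the start; "torque": the same for the moment, N m; "opening": finger opening in m.
Only numpy, scipy, OpenCV 4.12 (cv2) and the standard library are available. Lean on these libraries where they do the work, as an engineer would, in place of code of your own. Each camera call takes 0.05 s, during which the arm holds its last target.

## Working session

There is one attempt and no reset: what is moved stays moved. The work goes in short steps, Python scripts to look and compute and a tool call to move; the robot and the scene stay as the last step left them, time stands still between calls to the robot, and variables do not carry over. Pictures are saved under pics/ and viewed, and the job is handed in when it is done.

Besides the shell and the picture viewer there is one more tool, called after ">>>" by a JSON object that holds its "name" and its "arguments". play_rows: Moves the arm, as the interface text tells. Its arguments: {"type":"object","properties":{"rows":{"type":"array"},"squeeze":{"type":"number"}},"required":["rows"]}

```bash
ls; mkdir -p pics
python3 - <<'E'
from workcell import bot
import cv2,numpy as np
print(bot.get_obs()); print(bot.pinch_z)
for n in ["top","side","wrist"]:
    m=bot.camera_model(n); print(n,m)
    p,d=bot.camera(n); cv2.imwrite(f"pics/{n}0.png",p); np.save(f"pics/{n}0.npy",d)
E
```

```text
pics
{'time': 0.0, 'q': array([-6.49732695e+01,  5.01223732e+00,  1.00346498e+01,  9.50995822e+01,
       -7.74235410e-04,  9.00009744e+01]), 'qd': array([ 0.01900452, -0.02206682, -0.03137484, -0.04030491,  0.0004077 ,
        0.04263401]), 'joint_efforts': array([ 3.92955571e-04, -5.20385814e+01,  4.64807332e+01,  1.60393986e-02,
        2.11120806e-05, -2.35572116e-05]), 'ee_pos': array([ 0.23257305, -0.49815672,  0.23057391]), 'tcp_rot': array([-179.42420318,   89.92282636,  115.60155346]), 'wrist_force': array([ 0.30291796, -0.6581221 , -0.80682723]), 'torque': array([-0.05476918,  0.01638664, -0.00317213]), 'opening': 0.08554860775719329}
0.0187
top {'fx': 417.04391373081404, 'fy': 417.04391373081404, 'cx': 285.35678609613313, 'cy': 219.60193727047414, 'origin': array([0.5047755 , 0.02086312, 1.15831943]), 'attitude': array([-175.6809389 ,   -1.85493086,  -90.95086755])}
side {'fx': 404.03809766025125, 'fy': 404.03809766025125, 'cx': 277.7829397872331, 'cy': 215.1897805488567, 'origin': array([ 0.48254201, -0.75818209,  0.74124799]), 'attitude': array([-130.76010517,    0.72522891,   -9.77413469])}
wrist {'fx': 333.4936635377498, 'fy': 333.4936635377498, 'cx': 283.9901338489485, 'cy': 211.09183878211093, 'mount': array([[ 6.08722150e-06, -2.97377556e-01,  9.54759964e-01,
        -1.42531976e-01],
       [ 5.08371695e-04, -9.54759840e-01, -2.97377520e-01,
         7.74378135e-02],
       [ 9.99999871e-01,  4.87183144e-04,  1.45366497e-04,
         9.45980008e-04],
       [ 0.00000000e+00,  0.00000000e+00,  0.00000000e+00,
         1.00000000e+00]])}
```

View pics/top0.png

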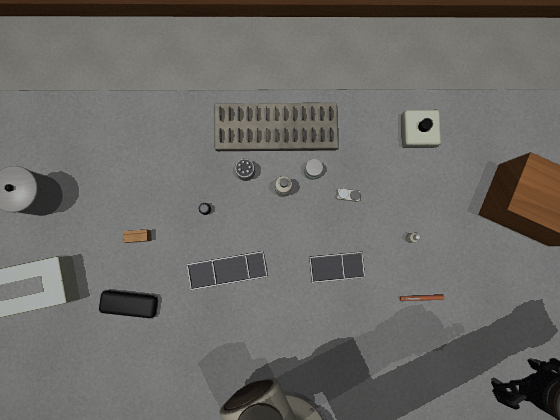

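View pics/side0.png

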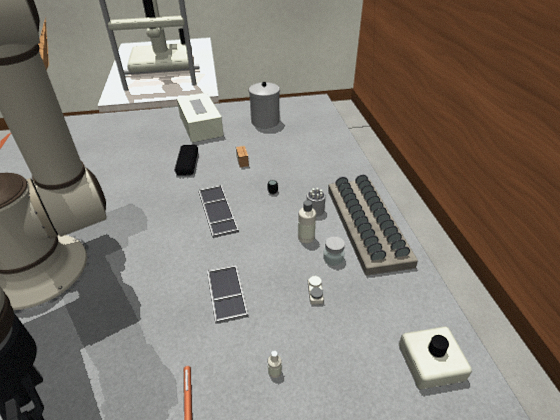

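View pics/wrist0.png

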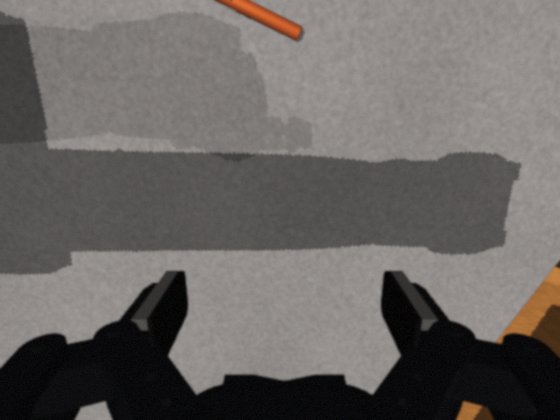

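```bash
cat > h.py <<'E'
import numpy as np,cv2
from scipy.spatial.transform import Rotation as Ro
from workcell import bot
def Rr(a): return Ro.from_euler('xyz',a,degrees=True).as_matrix()
def campose(n,obs=None):
    m=bot.camera_model(n)
    if n!='wrist': return m,Rr(m['attitude']),np.array(m['origin'])
    obs=obs or bot.get_obs(); R=Rr(obs['tcp_rot']); M=m['mount']
    return m,R@M[:3,:3],R@M[:3,3]+obs['ee_pos']
def world(n,d,P=None):
    m,R,o=P or campose(n); v,u=np.mgrid[:420,:560]
    pc=np.stack([(u-m['cx'])/m['fx']*d,(v-m['cy'])/m['fy']*d,d],-1)
    w=pc@R.T+o; w[d==0]=np.nan; return w
def ray(n,uv,z,P=None):
    m,R,o=P or campose(n); uv=np.atleast_2d(np.asarray(uv,float))
    r=np.c_[(uv[:,0]-m['cx'])/m['fx'],(uv[:,1]-m['cy'])/m['fy'],np.ones(len(uv))]@R.T
    return o+r*((z-o[2])/r[:,2])[:,None]
def proj(n,p,P=None):
    m,R,o=P or campose(n); c=(np.atleast_2d(p)-o)@R
    return np.c_[m['fx']*c[:,0]/c[:,2]+m['cx'],m['fy']*c[:,1]/c[:,2]+m['cy']]
def go(p,yaw=None):
    """shift/turn to TCP p with jaw axis at world angle yaw(deg, mod 180)"""
    o=bot.get_obs(); R=Rr(o['tcp_rot']); s=R.T@(np.array(p)-o['ee_pos'])*100
    z=R[:,2]; cur=np.degrees(np.arctan2(z[1],z[0])); t=None
    if yaw is not None:
        t=-((yaw-cur+90)%180-90)   # tool x down: positive turn = clockwise from above
    print('pos',np.round(o['ee_pos']*1000,1),'jaw',round(cur,1),'q6',round(o['q'][5],1),'-> shift cm',np.round(s,2),'turn',None if t is None else round(t,1),'alt',None if t is None else round(t-180*np.sign(t),1))
E
python3 - <<'E'
from h import *
d=np.load('pics/top0.npy'); w=world('top',d); z=w[...,2]
print(np.nanmedian(z[200:260,420:500]), np.nanstd(z[250:290,380:400]),(d==0).mean())
mask=((z>0.012)&(w[...,0]>0.2)).astype(np.uint8)
n,l,s,c=cv2.connectedComponentsWithStats(mask)
for i in range(1,n):
    if s[i,4]>15:
        k=l==i; zz=z[k]; print(s[i],np.round(c[i]),np.round(np.nanmedian(w[k],0),3),'top',np.round(np.nanpercentile(zz,95),3))
ds=np.load('pics/side0.npy'); ws=world('side',ds); zs=ws[...,2]
print('side table',np.nanmedian(zs[230:260,130:190]))
mask=((zs>0.012)&(ws[...,0]>0.3)&(ws[...,0]<.72)).astype(np.uint8)
n,l,s,c=cv2.connectedComponentsWithStats(mask)
for i in range(1,n):
    if s[i,4]>15:
        k=l==i; print(s[i],np.round(c[i]),np.round(np.nanmin(ws[k],0),3),np.round(np.nanmax(ws[k],0),3))
p=cv2.imread('pics/top0.png'); cv2.imwrite('pics/t1.png',cv2.resize(p[140:310,100:300],None,fx=4,fy=4,interpolation=2)[:600])
cv2.imwrite('pics/t1.png',cv2.resize(p[150:300,110:310],None,fx=4,fy=4,interpolation=2))
cv2.imwrite('pics/t2.png',cv2.resize(p[150:300,260:460],None,fx=4,fy=4,interpolation=2))
E
```

```text
1.2205603842740942e-05 0.0021905104838095147 0.003954081632653061
[ 215  103  123   48 5758] [276. 126.] [0.848 0.005 0.03 ] top 0.056
[ 401  110   40   38 1423] [421. 128.] [ 0.833 -0.391  0.044] top 0.074
[ 480  152   80   94 5271] [527. 198.] [ 0.628 -0.627  0.147] top 0.152
[235 159  20  21 340] [245. 169.] [0.724 0.089 0.058] top 0.069
[304 159  19  20 306] [313. 169.] [ 0.725 -0.093  0.054] top 0.058
[   0  166   62   50 2430] [ 27. 191.] [0.661 0.619 0.133] top 0.144
[275 176  17  20 274] [283. 186.] [ 0.672 -0.01   0.092] top 0.121
[337 188  24  13 248] [348. 194.] [ 0.657 -0.193  0.024] top 0.029
[199 203  12  12 113] [205. 208.] [0.623 0.2   0.033] top 0.037
[123 229  28  14 313] [136. 236.] [0.551 0.379 0.041] top 0.045
[406 233  14  10 106] [412. 237.] [ 0.536 -0.359  0.044] top 0.066
[   0  256   79   62 3592] [ 37. 285.] [0.429 0.613 0.079] top 0.083
[  99  290   59   29 1321] [128. 304.] [0.373 0.401 0.032] top 0.036
[403 295  41   6 112] [423. 298.] [ 0.371 -0.394  0.014] top 0.018
[ 491  358   69   62 2311] [534. 387.] [ 0.238 -0.465  0.361] top 0.438
[270 378   9  1
[... 300 characters left out ...]
7]
[ 177   93   46   47 1549] [199. 116.] [0.339 0.534 0.012] [0.498 0.773 0.086]
[174 145  24  30 542] [186. 159.] [0.33  0.324 0.012] [0.405 0.477 0.038]
[236 146  12  19 177] [242. 155.] [0.532 0.345 0.012] [0.565 0.412 0.045]
[267 180  11  12 108] [272. 186.] [0.605 0.183 0.012] [0.636 0.219 0.037]
[298 189  18  52 702] [307. 218.] [ 0.653 -0.037  0.012] [0.72  0.107 0.121]
[323 238  12  25 213] [329. 251.] [ 0.699 -0.124  0.012] [ 0.72  -0.075  0.057]
[308 276  16  26 317] [315. 289.] [ 0.638 -0.23   0.013] [ 0.672 -0.164  0.03 ]
[267 351  14  25 259] [274. 364.] [ 0.521 -0.38   0.012] [ 0.545 -0.358  0.069]
[184 366   7  54 277] [187. 393.] [ 0.363 -0.433  0.012] [ 0.374 -0.333  0.02 ]
```

View pics/t1.png

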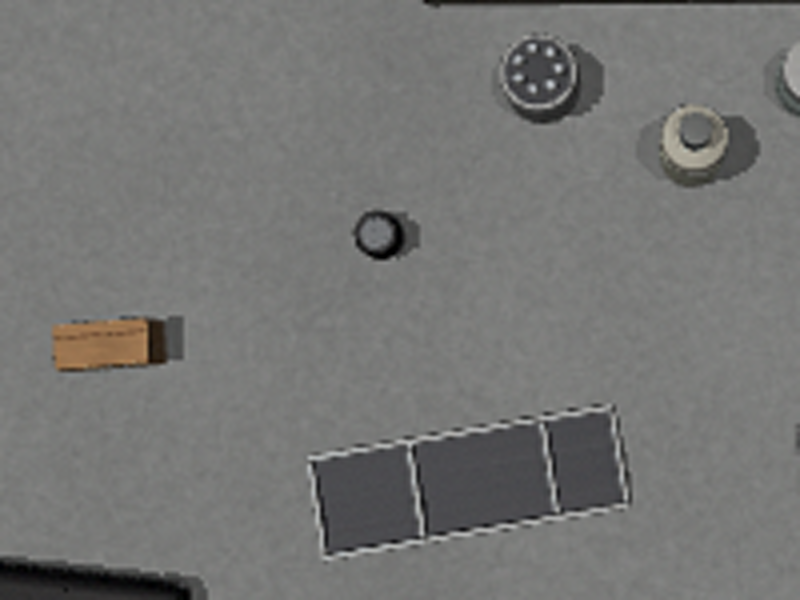

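View pics/t2.png

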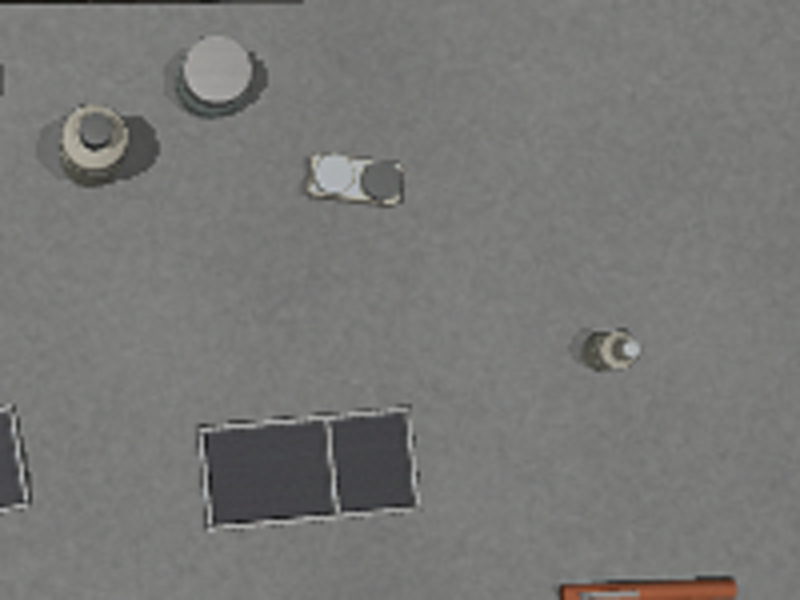

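Run:
```python
from h import *
d=np.load('pics/top0.npy'); P=campose('top'); w=world('top',d,P); z=w[...,2]
p=cv2.imread('pics/top0.png')
def obj(name,box,zt,zp,rect=False):
    u0,v0,u1,v1=box; k=np.zeros(z.shape,np.uint8); k[v0:v1,u0:u1]=(z[v0:v1,u0:u1]>zt)
    vv,uu=np.nonzero(k); W=ray('top',np.c_[uu,vv],zp,P)[:,:2]
    r=cv2.minAreaRect((W*1000).astype(np.float32)); print(name,'cent',np.round(W.mean(0)*1000,1),'rect',np.round(r[0],1),np.round(r[1],1),round(r[2],1),len(vv))
obj('saline cap',(270,170,297,200),.105,.12)
obj('saline sh',(270,170,297,200),.08,.088)
obj('case',(330,183,365,207),.019,.026)
obj('caseall',(330,183,365,207),.010,.018)
obj('dropper',(400,228,425,246),.052,.066)
obj('dropbody',(400,228,425,246),.034,.042)
obj('carton',(118,225,155,247),.036,.042)
obj('lens',(195,198,215,218),.028,.034)
obj('pot',(230,155,260,182),.05,.058); obj('jar',(300,155,328,182),.05,.058)
g=p.max(2)
for n,b in (('long',(183,248,272,292)),('short',(304,246,370,287))):
    u0,v0,u1,v1=b; print(n, 'gray',np.unique(g[v0:v1,u0:u1],return_counts=True)[1].argmax())
    k=np.zeros(g.shape,np.uint8);k[v0:v1,u0:u1]=(g[v0:v1,u0:u1]<90)
    N,l,s,c=cv2.connectedComponentsWithStats(k,connectivity=4)
    for i in range(1,N):
        if s[i,4]>100:
            vv,uu=np.nonzero(l==i);W=ray('top',np.c_[uu,vv],.006,P)[:,:2]
            r=cv2.minAreaRect((W*1000).astype(np.float32)); print('  ',s[i],np.round(W.mean(0)*1000,1),np.round(r[0],1),np.round(r[1],1),round(r[2],1))
```

```text
saline cap cent [677.4 -10.8] rect [677.6 -11. ] [17.6 20.3] 89.1 61
saline sh cent [677.7 -10.7] rect [677.7 -10.6] [40.4 40.7] 44.4 220
case cent [ 658.  -193.7] rect [ 657.1 -192.5] [59.1 27.9] 84.1 172
caseall cent [ 658.  -192.7] rect [ 657.8 -193.1] [63.9 30.5] 82.1 250
dropper cent [ 535.9 -361.1] rect [ 535.7 -361.1] [16.1 10.6] 89.1 29
dropbody cent [ 536.3 -363.2] rect [ 536.4 -363.9] [27.5 21.6] 89.1 80
carton cent [552.1 381.6] rect [552.  381.8] [30.  63.6] 4.0 276
lens cent [623.9 201.6] rect [623.6 200.4] [29.5 27.1] 89.3 96
pot cent [726.9  91.4] rect [726.7  91.8] [47.8 48.5] 89.4 293
jar cent [727.7 -95. ] rect [727.6 -95.3] [43.  43.5] 88.8 230
long gray 52
   [246 253  20  26 379] [466.8  66.1] [467.1  66.1] [64.3 44.1] 8.8
   [213 256  36  29 755] [456.  135.7] [456.6 135.5] [64.9 88.4] 8.9
   [188 261  27  28 547] [443.9 215.1] [444.4 214.6] [64.3 64.6] 8.5
short gray 37
   [343 253  21  25 441] [ 461.9 -201.9] [ 462.  -201.7] [64.3 52.3] 4.7
   [311 255  33  27 717] [ 456.2 -129.9] [ 456.4 -129.9] [64.3 84.2] 4.6
```

Run:
```python
from h import *
go([.536,-.362,.10],8.8); go([.536,-.362,.10],0)
```

```text
pos [ 232.6 -498.2  230.7] jaw -65.0 q6 90.0 -> shift cm [13.07 33.26  0.5 ] turn -73.8 alt 106.2
pos [ 232.6 -498.2  230.7] jaw -65.0 q6 90.0 -> shift cm [13.07 33.26  0.5 ] turn -65.0 alt 115.0
```

>>> {"name": "play_rows", "arguments": {"rows": [[[10, 33.3, 0.5], -65, 5.5], [[10, 33.3, 0.5], -65, 5.5], [[10, 33.3, 0.5], -65, 5.5], [[10, 33.3, 0.5], -65, 5.5], [[10, 33.3, 0.5], -65, 5.5], [[10, 33.3, 0.5], -65, 5.5], [[10, 33.3, 0.5], -65, 5.5], [[10, 33.3, 0.5], -65, 5.5], [[10, 33.3, 0.5], -65, 5.5], [[10, 33.3, 0.5], -65, 5.5], [[10, 33.3, 0.5], -65, 5.5], [[10, 33.3, 0.5], -65, 5.5]], "squeeze": 25}}

```text
time: 1.15
ee_pos: [0.5359, -0.3624, 0.1315]
tcp_rot: [-158.3, 90.0, -158.4]
wrist_force: [0.4, -0.1, -0.4]
opening: 0.0548
```

Run:
```python
from h import *
go([.536,-.362,.012],0)
P=campose('wrist'); p,d=bot.camera('wrist'); cv2.imwrite('pics/w1.png',p); w=world('wrist',d,P)
print(np.round(proj('wrist',[[.536,-.362,.066],[.536,-.362,.0]],P),1), bot.get_obs()['opening'])
z=w[...,2]; 
for a,b in((.05,.07),(.03,.07)):
    k=(z>a)&(z<b)&(np.abs(w[...,0]-.536)<.03)&(np.abs(w[...,1]+.362)<.03); print(k.sum(),np.round(np.nanmean(w[k],0)*1000,1),np.round(np.nanmin(w[k],0)*1000),np.round(np.nanmax(w[k],0)*1000))
```

```text
pos [ 535.9 -362.4  131.5] jaw -0.2 q6 56.1 -> shift cm [1.195e+01 4.000e-02 1.000e-02] turn -0.2 alt 179.8
[[281.5 226.2]
 [282.1 199.8]] 0.05518875429711479
412 [ 536.8 -362.6   61.6] [ 529. -370.   50.] [ 544. -357.   68.]
1076 [ 536.8 -360.6   49.9] [ 524. -376.   30.] [ 550. -352.   68.]
```

View pics/w1.png

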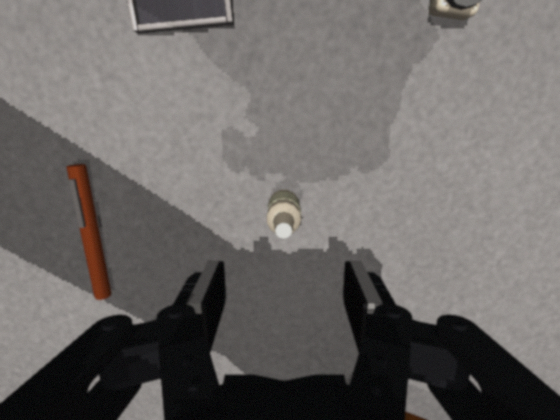

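>>> {"name": "play_rows", "arguments": {"rows": [[[4, 0.0, 0.1], 0, 5.5], [[8, 0, 0.1], 0, 5.5], [[10.5, 0, 0.1], 0, 5.5], [[11.8, 0, 0.1], 0, 5.5], [[11.8, 0, 0.1], 0, 4.5], [[11.8, 0, 0.1], 0, 3.5], [[11.8, 0, 0.1], 0, 1.5], [[11.8, 0, 0.1], 0, 1.5], [[11.8, 0, 0.1], 0, 1.5], [[11.8, 0, 0.1], 0, 1.5], [[11.8, 0, 0.1], 0, 1.5]], "squeeze": 25}}

```text
time: 2.12
ee_pos: [0.5386, -0.363, 0.0159]
tcp_rot: [-40.4, 89.8, -40.4]
wrist_force: [-1.6, -1.3, 7.7]
opening: 0.0249
```

Run:
```python
from h import *
o=bot.get_obs(); print(o['opening'],o['wrist_force']); go([.467,.066,.10],8.8)
```

```text
0.024931111678102687 [-1.59466875 -1.25301418  7.69037221]
pos [ 538.6 -363.    15.9] jaw 0.0 q6 56.0 -> shift cm [-8.54 42.88 -7.13] turn -8.8 alt 171.2
```

>>> {"name": "play_rows", "arguments": {"rows": [[[-1, 0, 0], 0, 1.5], [[-3, 0, 0], 0, 1.5], [[-6, 0, 0], 0, 1.5], [[-9, 0, 0], 0, 1.5], [[-9, 0, 0], 0, 1.5], [[-9, 0, 0], 0, 1.5]]}}

```text
time: 2.62
ee_pos: [0.5388, -0.3628, 0.1068]
tcp_rot: [-33.0, 89.7, -32.9]
wrist_force: [0.4, -0.1, -0.7]
opening: 0.0252
```

Run:
```python
from h import *
o=bot.get_obs(); print(o['opening'],o['wrist_force']); go([.467,.066,.07],8.8)
p,d=bot.camera('wrist'); cv2.imwrite('pics/w2.png',p)
```

```text
0.025170395472871174 [ 0.42424055 -0.0593365  -0.6736839 ]
pos [ 538.8 -362.8  106.8] jaw 0.0 q6 56.0 -> shift cm [ 3.53 42.89 -7.17] turn -8.8 alt 171.2
```

View pics/w2.png

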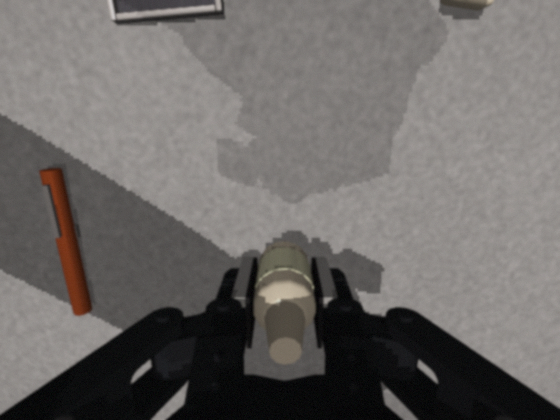

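>>> {"name": "play_rows", "arguments": {"rows": [[[0, 2, -0.3], 0, 1.5], [[0, 5, -0.8], -1, 1.5], [[0, 9, -1.5], -2, 1.5], [[0, 13, -2.1], -3, 1.5], [[0, 17, -2.8], -4, 1.5], [[0, 21, -3.5], -5, 1.5], [[0, 25, -4.1], -6, 1.5], [[0, 29, -4.8], -7, 1.5], [[0, 33, -5.5], -8, 1.5], [[0, 37, -6.2], -8.8, 1.5], [[1, 41, -6.9], -8.8, 1.5], [[3, 42.9, -7.2], -8.8, 1.5]]}}

```text
time: 3.67
ee_pos: [0.4649, 0.0704, 0.0742]
tcp_rot: [19.1, 89.9, 28.1]
wrist_force: [1.4, -0.7, 0.6]
opening: 0.0248
```

Run:
```python
from h import *
o=bot.get_obs(); print(o['opening'],o['wrist_force'],np.abs(o['qd']).max()); go([.467,.066,.021],8.8)
```

```text
0.024831270235735173 [ 1.36108947 -0.69854876  0.57372288] 29.203080079287037
pos [464.9  70.4  74.2] jaw 9.0 q6 89.6 -> shift cm [ 5.32 -0.47  0.12] turn 0.2 alt -179.8
```

>>> {"name": "play_rows", "arguments": {"rows": [[[0, 0, 0], 0, 1.5], [[1.5, 0, 0], 0, 1.5], [[3, 0, 0], 0, 1.5], [[4, 0, 0], 0, 1.5], [[4.5, 0, 0], 0, 1.5], [[4.5, 0, 0], 0, 1.5]]}}

```text
time: 4.17
ee_pos: [0.4645, 0.0664, 0.027]
tcp_rot: [-179.0, 89.9, -170.2]
wrist_force: [-0.3, -0.1, -0.1]
opening: 0.0253
```

Run:
```python
from h import *
o=bot.get_obs(); print(o['opening'],o['wrist_force'],np.abs(o['qd']).max()); go([.467,.066,.020],8.8)
p,d=bot.camera('side'); cv2.imwrite('pics/s1.png',cv2.resize(p[150:330,150:350],None,fx=3,fy=3))
```

```text
0.0253068575009405 [-0.32741017 -0.0808602  -0.11198012] 1.7794299821810655
pos [464.5  66.4  27. ] jaw 8.8 q6 89.3 -> shift cm [ 0.7  -0.08  0.24] turn -0.0 alt 180.0
```

View pics/s1.png

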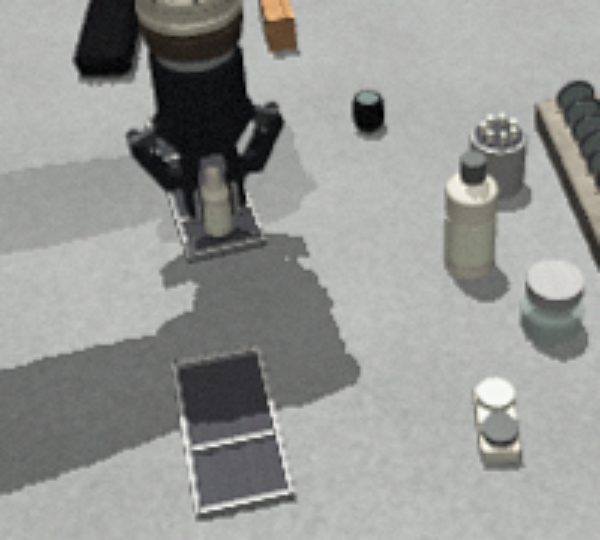

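>>> {"name": "play_rows", "arguments": {"rows": [[[0.3, 0, 0.2], 0, 1.5], [[0.5, 0, 0.2], 0, 1.5], [[0.7, 0, 0.2], 0, 1.5], [[0.7, 0, 0.2], 0, 1.5], [[0.7, 0, 0.2], 0, 1.5]]}}

```text
time: 4.63
ee_pos: [0.4673, 0.0672, 0.0213]
tcp_rot: [-87.1, 90.0, -78.3]
wrist_force: [-0.7, 0.9, 0.2]
opening: 0.0249
```

>>> {"name": "play_rows", "arguments": {"rows": [[[0.1, 0, 0], 0, 1.5], [[0.2, 0, 0], 0, 1.5], [[0.2, 0, 0], 0, 1.5], [[0.2, 0, 0], 0, 1.5]]}}

```text
time: 4.97
ee_pos: [0.4672, 0.0673, 0.0192]
tcp_rot: [170.2, 90.0, 179.0]
wrist_force: [0.3, 0.8, -0.5]
opening: 0.0254
```

>>> {"name": "play_rows", "arguments": {"rows": [[[0.1, 0, 0], 0, 1.5], [[0.1, 0, 0], 0, 1.5], [[0.1, 0, 0], 0, 1.5]]}}

```text
time: 5.22
ee_pos: [0.4674, 0.0673, 0.0189]
tcp_rot: [6.3, 90.0, 15.1]
wrist_force: [-2.7, 0.3, 5.7]
opening: 0.0248
```

>>> {"name": "play_rows", "arguments": {"rows": [[[0, 0, 0], 0, 2.8], [[0, 0, 0], 0, 3.2], [[0, 0, 0], 0, 4], [[0, 0, 0], 0, 5], [[0, 0, 0], 0, 5.5], [[-3, 0, 0], 0, 5.5], [[-7, 0, 0], 0, 5.5], [[-11, 0, 0], 0, 5.5], [[-11, 0, 0], 0, 5.5]]}}

```text
time: 5.97
ee_pos: [0.4701, 0.0677, 0.1359]
tcp_rot: [-0.5, 89.4, 8.4]
wrist_force: [0.3, -0.5, 0.7]
opening: 0.055
```

Run:
```python
from h import *
o=bot.get_obs(); print(o['opening'],o['wrist_force'],np.abs(o['qd']).max()); go([.6575,-.193,.13],-7)
P=campose('wrist');p,d=bot.camera('wrist'); cv2.imwrite('pics/w3.png',p)
print(proj('wrist',[[.467,.066,.069]],P))
```

```text
0.05495961509560122 [ 0.31298226 -0.54195427  0.7070194 ] 6.3413264556550315
pos [470.1  67.7 135.9] jaw 8.8 q6 89.4 -> shift cm [  0.74 -28.63  14.52] turn 15.8 alt -164.2
[[275.53154889 227.41978813]]
```

View pics/w3.png

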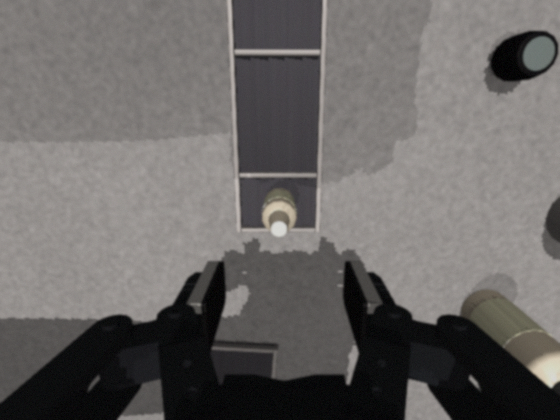

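>>> {"name": "play_rows", "arguments": {"rows": [[[0.6, -28.6, 14.5], 15.8, 5.5], [[0.6, -28.6, 14.5], 15.8, 5.5], [[0.6, -28.6, 14.5], 15.8, 5.5], [[0.6, -28.6, 14.5], 15.8, 5.5], [[0.6, -28.6, 14.5], 15.8, 5.5], [[0.6, -28.6, 14.5], 15.8, 5.5], [[0.6, -28.6, 14.5], 15.8, 5.5], [[0.6, -28.6, 14.5], 15.8, 5.5], [[0.6, -28.6, 14.5], 15.8, 5.5], [[0.6, -28.6, 14.5], 15.8, 5.5], [[0.6, -28.6, 14.5], 15.8, 5.5]]}}

```text
time: 6.93
ee_pos: [0.6539, -0.1927, 0.1211]
tcp_rot: [165.6, 89.9, 158.6]
wrist_force: [-1.0, 0.4, 0.3]
opening: 0.0549
```

Run:
```python
from h import *
o=bot.get_obs(); print(o['opening'],o['wrist_force'],np.abs(o['qd']).max()); go([.6575,-.193,.008],-7)
P=campose('wrist');p,d=bot.camera('wrist'); cv2.imwrite('pics/w4.png',p)
w=world('wrist',d,P);z=w[...,2]
for a in (.01,.02):
    k=(z>a)&(z<.04)&(np.abs(w[...,0]-.6575)<.045)&(np.abs(w[...,1]+.193)<.055)
    r=cv2.minAreaRect((w[k][:,:2]*1000).astype(np.float32)); print(k.sum(),r)
```

```text
0.054934534027480324 [-1.00221502  0.36144952  0.3136207 ] 1.8263438029422612
pos [ 653.9 -192.7  121.1] jaw -7.0 q6 80.6 -> shift cm [1.131e+01 1.000e-02 3.900e-01] turn 0.0 alt -180.0
3052 ((659.326171875, -193.20004272460938), (62.75014114379883, 29.819318771362305), 82.26997375488281)
2110 ((659.1237182617188, -193.9012451171875), (60.4202995300293, 27.259939193725586), 82.16474151611328)
```

View pics/w4.png

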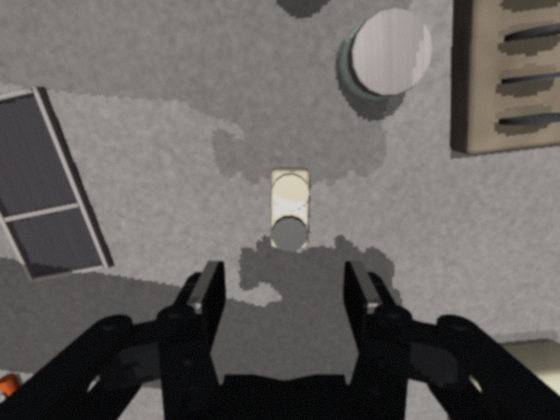

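>>> {"name": "play_rows", "arguments": {"rows": [[[3, 0, 0.5], 0.5, 5.5], [[7, 0, 0.5], 0.5, 5.5], [[9.5, 0, 0.5], 0.5, 5.5], [[10.8, 0, 0.5], 0.5, 5.5], [[11.3, 0, 0.5], 0.5, 5.5], [[11.3, 0, 0.5], 0.5, 5.0]]}}

```text
time: 7.48
ee_pos: [0.6591, -0.1929, 0.0094]
tcp_rot: [168.4, 90.0, 160.9]
wrist_force: [0.4, -1.3, 0.0]
opening: 0.0501
```

Run:
```python
from h import *
o=bot.get_obs(); print(o['opening'],o['wrist_force'],np.abs(o['qd']).max()); go([.6585,-.193,.008],-7.5)
```

```text
0.050089284673331576 [ 0.39323604 -1.29979787  0.03973652] 2.720091907429224
pos [ 659.1 -192.9    9.4] jaw -7.4 q6 81.1 -> shift cm [ 0.14 -0.01 -0.06] turn 0.1 alt -179.9
```

>>> {"name": "play_rows", "arguments": {"rows": [[[0.1, 0, 0], 0, 4], [[0.1, 0, 0], 0, 3.4], [[0.1, 0, 0], 0, 2], [[0.1, 0, 0], 0, 2], [[0.1, 0, 0], 0, 2], [[0.1, 0, 0], 0, 2], [[0.1, 0, 0], 0, 2]]}}

```text
time: 8.07
ee_pos: [0.6606, -0.194, 0.0107]
tcp_rot: [-5.0, 89.8, -12.5]
wrist_force: [-0.7, 0.9, 6.2]
opening: 0.0293
```

>>> {"name": "play_rows", "arguments": {"rows": [[[-1, 0, 0], 0, 2], [[-3, 0, 0], 0, 2], [[-6, 0, 0], 0, 2], [[-9, 0, 0], 0, 2], [[-9, 0, 0], 0, 2], [[-9, 0, 0], 0, 2]]}}

```text
time: 8.57
ee_pos: [0.6608, -0.1942, 0.1018]
tcp_rot: [-8.9, 89.7, -16.4]
wrist_force: [-0.6, 0.5, -0.6]
opening: 0.0289
```

Run:
```python
from h import *
o=bot.get_obs(); print(o['opening'],o['wrist_force'],np.abs(o['qd']).max()); go([.4563,.1356,.08],8.8)
P=campose('wrist');p,d=bot.camera('wrist'); cv2.imwrite('pics/w5.png',p)
```

```text
0.028874762433703363 [-0.55783219  0.53315556 -0.62924998] 3.454273306471185
pos [ 660.8 -194.2  101.8] jaw -7.5 q6 81.1 -> shift cm [  2.03  30.04 -24.57] turn -16.3 alt 163.7
```

View pics/w5.png

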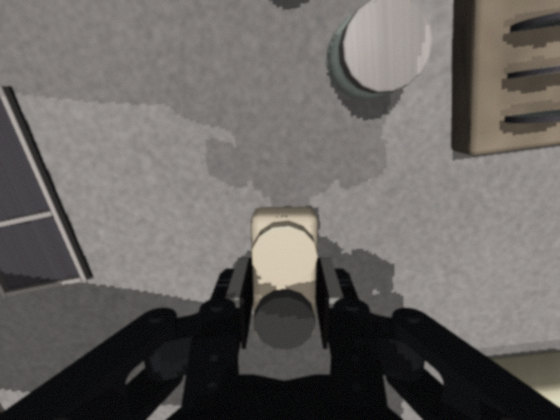

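>>> {"name": "play_rows", "arguments": {"rows": [[[-1, 1.2, -1], 0, 2], [[-1, 3.7, -3], -1, 2], [[-1, 7, -5.7], -3, 2], [[-1, 10.4, -8.5], -5, 2], [[-1, 13.8, -11.3], -7, 2], [[-1, 17.2, -14.1], -9, 2], [[-1, 20.6, -16.9], -11, 2], [[-1, 24, -19.6], -13, 2], [[-1, 27, -22.1], -15, 2], [[-1, 29, -23.7], -16.3, 2], [[-1, 30, -24.6], -16.3, 2], [[0, 30, -24.6], -16.3, 2]]}}

```text
time: 9.62
ee_pos: [0.4533, 0.138, 0.0989]
tcp_rot: [31.4, 89.9, 40.4]
wrist_force: [-0.3, 0.1, 1.0]
opening: 0.0294
```

>>> {"name": "play_rows", "arguments": {"rows": [[[1, 0, 0], 0, 2], [[1, 0, 0], 0, 2], [[1, 0, 0], 0, 2]]}}

```text
time: 9.87
ee_pos: [0.4542, 0.1347, 0.0868]
tcp_rot: [-167.9, 89.8, -159.1]
wrist_force: [0.4, -0.5, -0.1]
opening: 0.0292
```

Run:
```python
from h import *
o=bot.get_obs(); print(o['opening'],o['wrist_force'],np.abs(o['qd']).max()); go([.4563,.1356,.02],8.8)
P=campose('wrist');p,d=bot.camera('wrist'); cv2.imwrite('pics/w6.png',p)
```

```text
0.029229721592884637 [ 0.41471063 -0.51939018 -0.10316659] 1.5022943676077358
pos [454.2 134.7  86.8] jaw 8.8 q6 97.8 -> shift cm [6.68 0.06 0.24] turn -0.0 alt 180.0
```

View pics/w6.png

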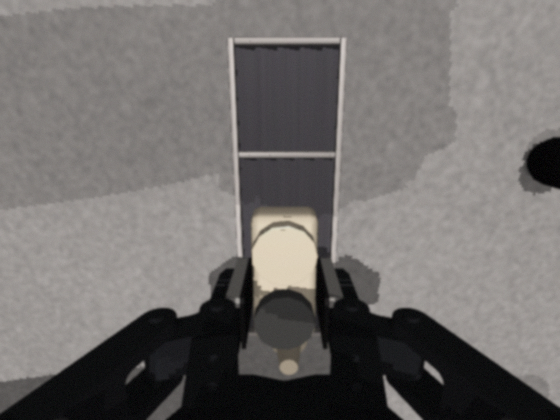

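>>> {"name": "play_rows", "arguments": {"rows": [[[2, 0, 0.2], 0, 2], [[4, 0, 0.2], 0, 2], [[5.5, 0, 0.2], 0, 2], [[6.2, 0, 0.2], 0, 2], [[6.6, 0, 0.2], 0, 2], [[6.9, 0, 0.2], 0, 2], [[7.0, 0, 0.2], 0, 2], [[7.1, 0, 0.2], 0, 2], [[7.1, 0, 0.2], 0, 2]]}}

```text
time: 10.67
ee_pos: [0.4569, 0.1361, 0.0178]
tcp_rot: [6.9, 89.9, 15.7]
wrist_force: [0.6, -0.1, -0.6]
opening: 0.0287
```

>>> {"name": "play_rows", "arguments": {"rows": [[[0.1, 0, 0], 0, 2], [[0.2, 0, 0], 0, 2], [[0.3, 0, 0], 0, 2], [[0.3, 0, 0], 0, 2]]}}

```text
time: 11.0
ee_pos: [0.4564, 0.1361, 0.0142]
tcp_rot: [172.8, 90.0, -178.4]
wrist_force: [0.1, -0.2, -1.2]
opening: 0.0294
```

>>> {"name": "play_rows", "arguments": {"rows": [[[0.1, 0, 0], 0, 2], [[0.1, 0, 0], 0, 2], [[0.1, 0, 0], 0, 2]]}}

```text
time: 11.25
ee_pos: [0.4566, 0.1361, 0.0136]
tcp_rot: [21.6, 90.0, 30.5]
wrist_force: [-2.2, -0.1, 3.6]
opening: 0.0288
```

Contact. Release and rise.

>>> {"name": "play_rows", "arguments": {"rows": [[[0, 0, 0], 0, 3.1], [[0, 0, 0], 0, 3.5], [[0, 0, 0], 0, 4.5], [[0, 0, 0], 0, 5.5], [[0, 0, 0], 0, 6], [[-3, 0, 0], 0, 6.5], [[-7, 0, 0], 0, 6.5], [[-11, 0, 0], 0, 6.5], [[-15, 0, 0], 0, 6.5], [[-17, 0, 0], 0, 6.5], [[-17, 0, 0], 0, 6.5]]}}

```text
time: 12.17
ee_pos: [0.4583, 0.1366, 0.1886]
tcp_rot: [8.0, 89.6, 16.9]
wrist_force: [0.4, 0.1, 0.3]
opening: 0.0649
```

Run:
```python
from h import *
o=bot.get_obs(); print(o['opening'],o['wrist_force'],np.abs(o['qd']).max()); go([.6775,-.0108,.18],8.8)
P=campose('wrist');p,d=bot.camera('wrist'); cv2.imwrite('pics/w7.png',p)
```

```text
0.06494657768257991 [0.36036509 0.11880487 0.25139931] 5.382654859047752
pos [458.3 136.6 188.6] jaw 8.8 q6 97.8 -> shift cm [  0.99 -17.93  19.39] turn 0.0 alt -180.0
```

View pics/w7.png

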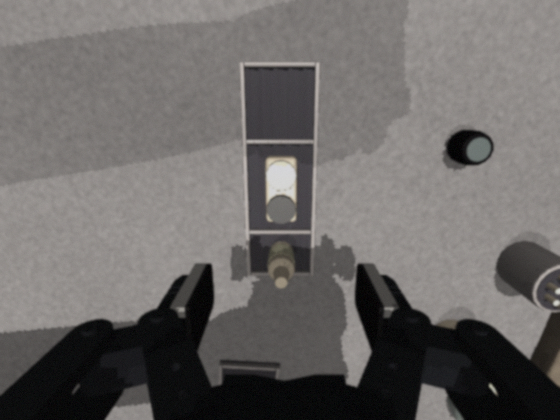

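>>> {"name": "play_rows", "arguments": {"rows": [[[0, -17.9, 19.4], 0, 6.5], [[0, -17.9, 19.4], 0, 6.5], [[0, -17.9, 19.4], 0, 6.5], [[0, -17.9, 19.4], 0, 6.5], [[0, -17.9, 19.4], 0, 6.5], [[0, -17.9, 19.4], 0, 6.5], [[0, -17.9, 19.4], 0, 6.5], [[0, -17.9, 19.4], 0, 6.5], [[0, -17.9, 19.4], 0, 6.5], [[0, -17.9, 19.4], 0, 6.5]]}}

```text
time: 13.05
ee_pos: [0.6749, -0.0107, 0.1823]
tcp_rot: [164.5, 89.9, 173.3]
wrist_force: [0.2, -0.6, -0.4]
opening: 0.0651
```

Run:
```python
from h import *
o=bot.get_obs(); print(o['opening'],o['wrist_force'],np.abs(o['qd']).max()); go([.6775,-.0108,.058],8.8)
P=campose('wrist');p,d=bot.camera('wrist'); cv2.imwrite('pics/w8.png',p)
w=world('wrist',d,P);z=w[...,2]
for a in (.08,.105):
    k=(z>a)&(z<.13)&(np.abs(w[...,0]-.6775)<.03)&(np.abs(w[...,1]+.011)<.03)
    print(k.sum(),np.nanmin(w[k],0),np.nanmax(w[k],0))
```

```text
0.06512720958075517 [ 0.20206339 -0.60652313 -0.38343556] 1.4892278202481795
pos [674.9 -10.7 182.3] jaw 8.8 q6 80.3 -> shift cm [12.43 -0.06  0.27] turn 0.0 alt -180.0
2614 [ 0.65716463 -0.03068519  0.08001965] [0.70000282 0.01058035 0.1224279 ]
939 [ 0.66792414 -0.02212305  0.10521041] [ 6.89377716e-01 -1.67437841e-04  1.22427901e-01]
```

View pics/w8.png

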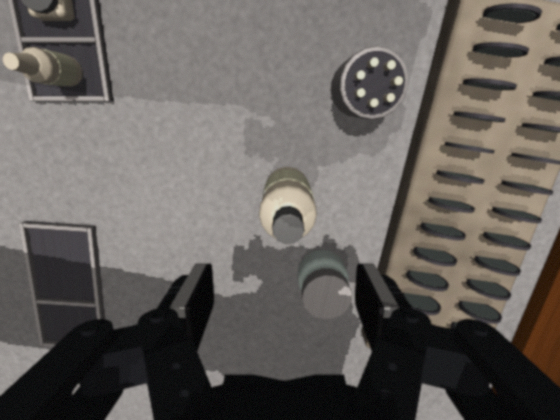

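>>> {"name": "play_rows", "arguments": {"rows": [[[3, -0.1, 0.35], 0, 6.5], [[6, -0.1, 0.35], 0, 6.5], [[9, -0.1, 0.35], 0, 6.5], [[11, -0.1, 0.35], 0, 6.5], [[12.3, -0.1, 0.35], 0, 6.5], [[12.3, -0.1, 0.35], 0, 6.5], [[12.3, -0.1, 0.35], 0, 6.0]], "squeeze": 35}}

```text
time: 13.68
ee_pos: [0.6789, -0.011, 0.0611]
tcp_rot: [-3.2, 90.0, 5.7]
wrist_force: [0.2, 0.9, 0.7]
opening: 0.0599
```

Run:
```python
from h import *
o=bot.get_obs(); print(o['opening'],o['wrist_force'],np.abs(o['qd']).max()); go([.6785,-.0106,.058],8.8)
```

```text
0.05989879430676915 [0.22181392 0.93023066 0.68987456] 2.5407233786852137
pos [678.9 -11.   61.1] jaw 8.9 q6 80.2 -> shift cm [ 0.31  0.04 -0.04] turn 0.1 alt -179.9
```

>>> {"name": "play_rows", "arguments": {"rows": [[[0.3, 0, 0], 0, 5.5], [[0.3, 0, 0], 0, 5], [[0.3, 0, 0], 0, 4.7], [[0.3, 0, 0], 0, 4.4], [[0.3, 0, 0], 0, 4.0], [[0.3, 0, 0], 0, 3.5], [[0.3, 0, 0], 0, 3.5], [[0.3, 0, 0], 0, 3.5], [[0.3, 0, 0], 0, 3.5]]}}

```text
time: 14.43
ee_pos: [0.6797, -0.0116, 0.0588]
tcp_rot: [-10.9, 89.9, -2.1]
wrist_force: [-2.8, 0.4, 5.8]
opening: 0.0432
```

>>> {"name": "play_rows", "arguments": {"rows": [[[-1, 0, 0], 0, 3.5], [[-2.5, 0, 0], 0, 3.5], [[-4.5, 0, 0], 0, 3.5], [[-6.5, 0, 0], 0, 3.5], [[-8.5, 0, 0], 0, 3.5], [[-9, 0, 0], 0, 3.5], [[-9, 0, 0], 0, 3.5]]}}

```text
time: 15.02
ee_pos: [0.6802, -0.0116, 0.1495]
tcp_rot: [-9.6, 89.8, -0.8]
wrist_force: [0.4, 0.6, -1.3]
opening: 0.0431
```

Run:
```python
from h import *
o=bot.get_obs(); print(o['opening'],o['wrist_force'],np.abs(o['qd']).max()); go([.4442,.2149,.15],8.8)
P=campose('wrist');p,d=bot.camera('wrist'); cv2.imwrite('pics/w9.png',p)
```

```text
0.043060338068397784 [ 0.44941851  0.63909124 -1.25899019] 3.260939634826064
pos [680.2 -11.6 149.5] jaw 8.8 q6 80.2 -> shift cm [ -0.13  26.   -19.85] turn 0.0 alt -180.0
```

View pics/w9.png

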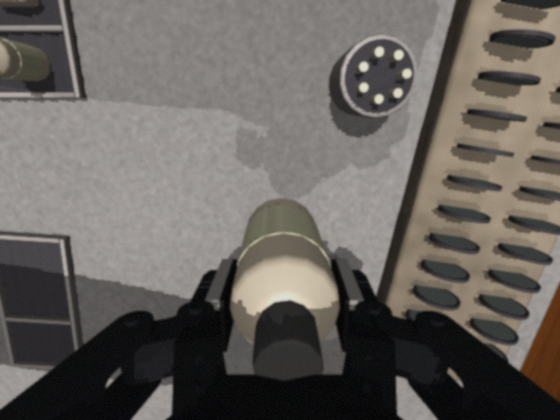

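>>> {"name": "play_rows", "arguments": {"rows": [[[0, 1, -0.8], 0, 3.5], [[0, 3, -2.3], 0, 3.5], [[0, 5.5, -4.2], 0, 3.5], [[0, 8, -6.1], 0, 3.5], [[0, 10.5, -8], 0, 3.5], [[0, 13, -9.9], 0, 3.5], [[0, 15.5, -11.8], 0, 3.5], [[0, 18, -13.7], 0, 3.5], [[0, 20.5, -15.7], 0, 3.5], [[0, 23, -17.6], 0, 3.5], [[0, 25, -19.1], 0, 3.5], [[0, 26, -19.8], 0, 3.5]]}}

```text
time: 16.07
ee_pos: [0.4412, 0.2162, 0.1459]
tcp_rot: [-176.4, 89.9, -167.4]
wrist_force: [0.3, -0.1, -0.1]
opening: 0.0428
```

>>> {"name": "play_rows", "arguments": {"rows": [[[1, 0, 0], 0, 3.5], [[2.5, 0, 0], 0, 3.5], [[4, 0, 0], 0, 3.5], [[5, 0, 0], 0, 3.5], [[5, 0, 0], 0, 3.5], [[5, 0, 0], 0, 3.5]]}}

```text
time: 16.57
ee_pos: [0.4437, 0.2143, 0.0963]
tcp_rot: [-158.9, 89.9, -150.1]
wrist_force: [0.6, 0.3, -0.8]
opening: 0.0431
```

Run:
```python
from h import *
o=bot.get_obs(); print(o['opening'],o['wrist_force'],np.abs(o['qd']).max()); go([.4442,.2149,.062],8.8)
P=campose('wrist');p,d=bot.camera('wrist'); cv2.imwrite('pics/w10.png',p)
```

```text
0.04313008172393944 [ 0.60953272  0.28117449 -0.77710681] 1.8188481840910862
pos [443.7 214.3  96.3] jaw 8.8 q6 107.0 -> shift cm [3.43 0.05 0.07] turn -0.0 alt 180.0
```

View pics/w10.png

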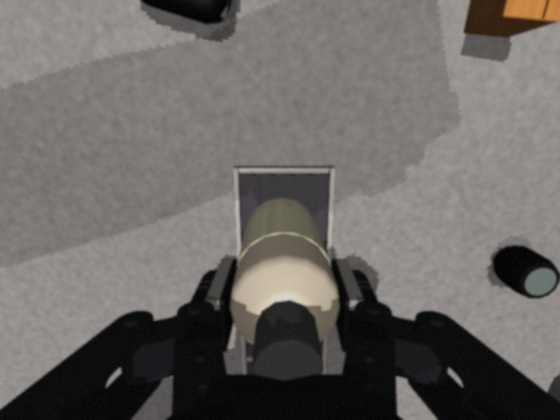

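>>> {"name": "play_rows", "arguments": {"rows": [[[1, 0, 0], 0, 3.5], [[2, 0, 0], 0, 3.5], [[2.6, 0, 0], 0, 3.5], [[3, 0, 0], 0, 3.5], [[3.2, 0, 0], 0, 3.5], [[3.3, 0, 0], 0, 3.5], [[3.3, 0, 0], 0, 3.5]]}}

```text
time: 17.2
ee_pos: [0.4437, 0.215, 0.0642]
tcp_rot: [-140.0, 90.0, -131.2]
wrist_force: [-0.5, 0.5, -1.4]
opening: 0.0433
```

>>> {"name": "play_rows", "arguments": {"rows": [[[0.1, 0, 0], 0, 3.5], [[0.1, 0, 0], 0, 3.5], [[0.1, 0, 0], 0, 3.5]]}}

```text
time: 17.45
ee_pos: [0.4439, 0.2151, 0.0635]
tcp_rot: [14.3, 90.0, 23.2]
wrist_force: [0.4, -0.3, -1.4]
opening: 0.0431
```

>>> {"name": "play_rows", "arguments": {"rows": [[[0.1, 0, 0], 0, 3.5], [[0.2, 0, 0], 0, 3.5], [[0.2, 0, 0], 0, 3.5], [[0.2, 0, 0], 0, 3.5]]}}

```text
time: 17.78
ee_pos: [0.4439, 0.2151, 0.0617]
tcp_rot: [22.1, 90.0, 30.9]
wrist_force: [-1.4, -0.9, 3.6]
opening: 0.0428
```

Contact. Release and rise high over the cap.

>>> {"name": "play_rows", "arguments": {"rows": [[[0, 0, 0], 0, 4.5], [[0, 0, 0], 0, 4.8], [[0, 0, 0], 0, 5.4], [[0, 0, 0], 0, 6], [[0, 0, 0], 0, 6.5], [[-1, 0, 0], 0, 6.5], [[-4, 0, 0], 0, 6.5], [[-8, 0, 0], 0, 6.5], [[-12, 0, 0], 0, 6.5], [[-12, 0, 0], 0, 6.5], [[-12, 0, 0], 0, 6.5]]}}

```text
time: 18.7
ee_pos: [0.4449, 0.2156, 0.1846]
tcp_rot: [17.1, 89.7, 26.0]
wrist_force: [0.5, 0.1, 0.0]
opening: 0.0648
```

Run:
```python
from h import *
o=bot.get_obs(); print(o['opening'],o['wrist_force'],np.abs(o['qd']).max()); go([.552,.3817,.12],4)
P=campose('wrist');p,d=bot.camera('wrist'); cv2.imwrite('pics/w11.png',p)
```

```text
0.06475585938685897 [0.45815306 0.09693613 0.02870415] 4.411355362314879
pos [444.9 215.6 184.6] jaw 8.8 q6 107.0 -> shift cm [ 6.55 14.76 13.1 ] turn 4.8 alt -175.2
```

View pics/w11.png

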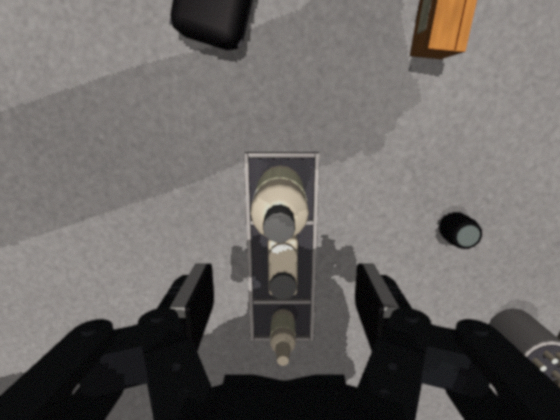

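>>> {"name": "play_rows", "arguments": {"rows": [[[0, 14.8, 13.1], 4.8, 5.5], [[0, 14.8, 13.1], 4.8, 5.5], [[0, 14.8, 13.1], 4.8, 5.5], [[5, 14.8, 13.1], 4.8, 5.5], [[5, 14.8, 13.1], 4.8, 5.5], [[5, 14.8, 13.1], 4.8, 5.5], [[5, 14.8, 13.1], 4.8, 5.5], [[5, 14.8, 13.1], 4.8, 5.5], [[5, 14.8, 13.1], 4.8, 5.5]], "squeeze": 25}}

```text
time: 19.5
ee_pos: [0.5503, 0.3806, 0.1325]
tcp_rot: [22.8, 90.0, 26.8]
wrist_force: [0.4, 0.3, 0.4]
opening: 0.0548
```

Run:
```python
from h import *
o=bot.get_obs(); print(o['opening'],o['wrist_force'],np.abs(o['qd']).max()); go([.552,.3817,.012],4)
P=campose('wrist');p,d=bot.camera('wrist'); cv2.imwrite('pics/w12.png',p)
w=world('wrist',d,P);z=w[...,2]
k=(z>.034)&(z<.06)&(np.abs(w[...,0]-.552)<.045)&(np.abs(w[...,1]-.3817)<.055)
r=cv2.minAreaRect((w[k][:,:2]*1000).astype(np.float32)); print(k.sum(),r)
```

```text
0.0548070939352344 [0.35310094 0.32844092 0.36004582] 1.2687053288423478
pos [550.3 380.6 132.5] jaw 4.0 q6 120.7 -> shift cm [12.05  0.1   0.17] turn 0.0 alt -180.0
3341 ((552.1392211914062, 383.386962890625), (30.04351806640625, 61.9310417175293), 3.8801610469818115)
```

View pics/w12.png

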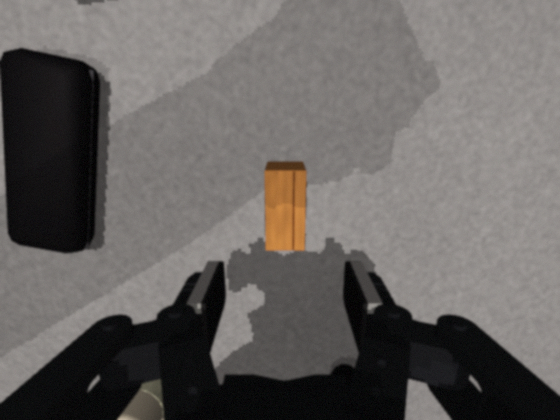

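>>> {"name": "play_rows", "arguments": {"rows": [[[3, 0.2, 0.2], 0, 5.5], [[7, 0.2, 0.2], 0, 5.5], [[10, 0.2, 0.2], 0, 5.5], [[11.5, 0.2, 0.2], 0, 5.5], [[11.9, 0.2, 0.2], 0, 5.5], [[11.9, 0.2, 0.2], 0, 4.5], [[11.9, 0.2, 0.2], 0, 3.6], [[11.9, 0.2, 0.2], 0, 3.2], [[11.9, 0.2, 0.2], 0, 2], [[11.9, 0.2, 0.2], 0, 2], [[11.9, 0.2, 0.2], 0, 2], [[11.9, 0.2, 0.2], 0, 2]]}}

```text
time: 20.55
ee_pos: [0.5535, 0.3841, 0.0151]
tcp_rot: [27.4, 89.8, 31.4]
wrist_force: [-1.3, -2.3, 8.2]
opening: 0.0296
```

>>> {"name": "play_rows", "arguments": {"rows": [[[-1, 0, 0], 0, 2], [[-3, 0, 0], 0, 2], [[-6, 0, 0], 0, 2], [[-9, 0, 0], 0, 2], [[-12, 0, 0], 0, 2], [[-15, 0, 0], 0, 2], [[-16, 0, 0], 0, 2], [[-16, 0, 0], 0, 2]]}}

```text
time: 21.22
ee_pos: [0.5535, 0.3843, 0.1769]
tcp_rot: [30.5, 89.6, 34.6]
wrist_force: [0.5, 0.8, -0.7]
opening: 0.0294
```

Run:
```python
from h import *
o=bot.get_obs(); print(o['opening'],o['wrist_force'],np.abs(o['qd']).max()); go([.4563,-.1299,.17],4.6)
P=campose('wrist');p,d=bot.camera('wrist'); cv2.imwrite('pics/w13.png',p)
```

```text
0.029391695749784227 [ 0.48503406  0.8454785  -0.73691992] 5.055157178174124
pos [553.5 384.3 176.9] jaw 4.0 q6 120.7 -> shift cm [  0.45 -50.61 -13.31] turn -0.6 alt 179.4
```

View pics/w13.png

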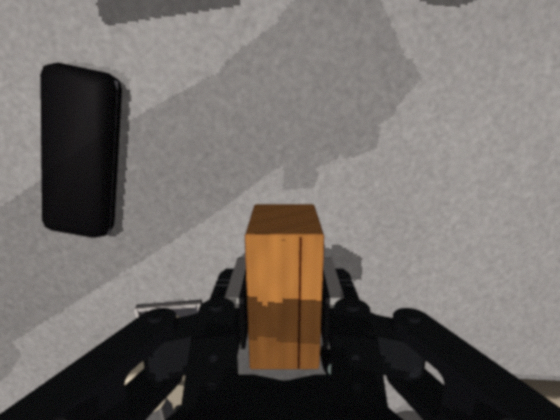

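>>> {"name": "play_rows", "arguments": {"rows": [[[0, -1, -0.3], 0, 2], [[0, -3.5, -0.9], 0, 2], [[0, -6.5, -1.7], 0, 2], [[0, -10, -2.6], 0, 2], [[0, -13.5, -3.5], 0, 2], [[0, -17, -4.4], 0, 2], [[0, -20.5, -5.4], 0, 2], [[0, -24, -6.3], 0, 2], [[0, -27.5, -7.2], 0, 2], [[0, -31, -8.1], 0, 2], [[0, -34.5, -9], 0, 2], [[0, -38, -10], -0.6, 2]]}}

```text
time: 22.27
ee_pos: [0.4779, -0.0041, 0.1703]
tcp_rot: [175.4, 89.9, -180.0]
wrist_force: [0.8, 0.8, 1.4]
opening: 0.0295
```

>>> {"name": "play_rows", "arguments": {"rows": [[[0, -3.5, -0.9], 0, 2], [[0, -7, -1.8], 0, 2], [[0, -10, -2.7], 0, 2], [[0, -12, -3.2], 0, 2], [[2, -12.6, -3.3], 0, 2], [[5, -12.6, -3.3], 0, 2], [[8, -12.6, -3.3], 0, 2], [[10, -12.6, -3.3], 0, 2], [[10, -12.6, -3.3], 0, 2], [[10, -12.6, -3.3], 0, 2]]}}

```text
time: 23.1
ee_pos: [0.4551, -0.1304, 0.0705]
tcp_rot: [158.9, 89.8, 163.5]
wrist_force: [0.5, -0.6, 0.9]
opening: 0.0295
```

Run:
```python
from h import *
o=bot.get_obs(); print(o['opening'],o['wrist_force'],np.abs(o['qd']).max()); go([.4563,-.1299,.02],4.6)
P=campose('wrist');p,d=bot.camera('wrist'); cv2.imwrite('pics/w14.png',p)
```

```text
0.029474496143369923 [ 0.47255199 -0.57723438  0.89264747] 3.3817470745386364
pos [ 455.1 -130.4   70.5] jaw 4.6 q6 69.4 -> shift cm [5.05 0.04 0.14] turn 0.0 alt -180.0
```

View pics/w14.png

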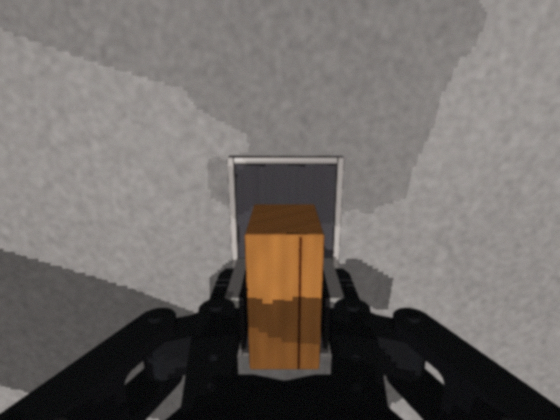

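>>> {"name": "play_rows", "arguments": {"rows": [[[1.5, 0.1, 0.1], 0, 2], [[3, 0.1, 0.1], 0, 2], [[4, 0.1, 0.1], 0, 2], [[4.6, 0.1, 0.1], 0, 2], [[4.9, 0.1, 0.1], 0, 2], [[5.0, 0.1, 0.1], 0, 2], [[5.0, 0.1, 0.1], 0, 2]]}}

```text
time: 23.73
ee_pos: [0.4578, -0.1298, 0.0228]
tcp_rot: [-20.4, 90.0, -15.7]
wrist_force: [0.5, -0.9, -1.0]
opening: 0.0296
```

>>> {"name": "play_rows", "arguments": {"rows": [[[0.1, 0, 0], 0, 2], [[0.1, 0, 0], 0, 2], [[0.1, 0, 0], 0, 2]]}}

```text
time: 23.98
ee_pos: [0.4577, -0.1298, 0.0217]
tcp_rot: [-19.9, 90.0, -15.3]
wrist_force: [0.4, 0.2, -0.8]
opening: 0.0298
```

>>> {"name": "play_rows", "arguments": {"rows": [[[0.1, 0, 0], 0, 2], [[0.2, 0, 0], 0, 2], [[0.3, 0, 0], 0, 2], [[0.3, 0, 0], 0, 2], [[0.3, 0, 0], 0, 2]]}}

```text
time: 24.4
ee_pos: [0.4574, -0.1297, 0.0182]
tcp_rot: [151.4, 90.0, 156.0]
wrist_force: [-0.4, 0.6, -0.8]
opening: 0.0299
```

>>> {"name": "play_rows", "arguments": {"rows": [[[0.1, 0, 0], 0, 2], [[0.1, 0, 0], 0, 2], [[0.1, 0, 0], 0, 2]]}}

```text
time: 24.65
ee_pos: [0.4575, -0.1298, 0.0181]
tcp_rot: [-31.6, 90.0, -27.0]
wrist_force: [-3.5, 1.2, 8.0]
opening: 0.0294
```

>>> {"name": "play_rows", "arguments": {"rows": [[[0, 0, 0], 0, 3.1], [[0, 0, 0], 0, 3.5], [[0, 0, 0], 0, 4.5], [[0, 0, 0], 0, 5.2], [[0, 0, 0], 0, 5.7], [[-2, 0, 0], 0, 5.7], [[-6, 0, 0], 0, 5.7], [[-10, 0, 0], 0, 5.7], [[-14, 0, 0], 0, 5.7], [[-16, 0, 0], 0, 5.7], [[-16, 0, 0], 0, 5.7]]}}

```text
time: 25.57
ee_pos: [0.4593, -0.1303, 0.1826]
tcp_rot: [-20.5, 89.6, -15.8]
wrist_force: [0.5, -0.4, -0.2]
opening: 0.0567
```

Run:
```python
from h import *
o=bot.get_obs(); print(o['opening'],o['wrist_force'],np.abs(o['qd']).max()); go([.6239,.2012,.14],4.6)
P=campose('wrist');p,d=bot.camera('wrist'); cv2.imwrite('pics/w15.png',p)
```

```text
0.056740834836578186 [ 0.50824831 -0.4078393  -0.17967724] 5.280944624843055
pos [ 459.3 -130.3  182.6] jaw 4.6 q6 69.5 -> shift cm [ 4.31 31.72 19.05] turn 0.0 alt -180.0
```

View pics/w15.png

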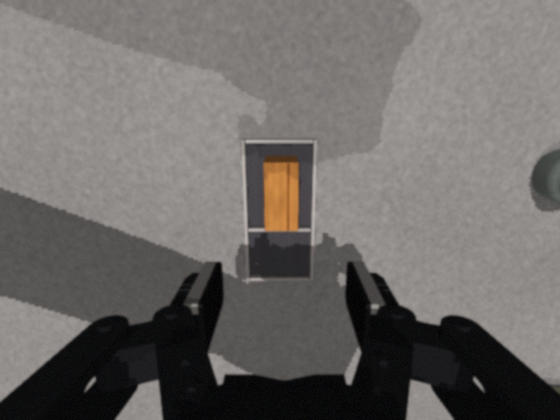

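>>> {"name": "play_rows", "arguments": {"rows": [[[3, 31.7, 19.1], 0, 5.5], [[3, 31.7, 19.1], 0, 5.5], [[3, 31.7, 19.1], 0, 5.5], [[3, 31.7, 19.1], 0, 5.5], [[3, 31.7, 19.1], 0, 5.5], [[3, 31.7, 19.1], 0, 5.5], [[3, 31.7, 19.1], 0, 5.5], [[3, 31.7, 19.1], 0, 5.5], [[3, 31.7, 19.1], 0, 5.5], [[3, 31.7, 19.1], 0, 5.5], [[3, 31.7, 19.1], 0, 5.5], [[3, 31.7, 19.1], 0, 5.5]]}}

```text
time: 26.62
ee_pos: [0.6217, 0.2013, 0.1459]
tcp_rot: [-160.6, 89.9, -156.0]
wrist_force: [0.1, -0.3, -0.1]
opening: 0.0548
```

Run:
```python
from h import *
o=bot.get_obs(); print(o['opening'],o['wrist_force'],np.abs(o['qd']).max()); go([.624,.2012,.008],4.6)
P=campose('wrist');p,d=bot.camera('wrist'); cv2.imwrite('pics/w16.png',p)
w=world('wrist',d,P);z=w[...,2]
k=(z>.026)&(z<.05)&(np.abs(w[...,0]-.624)<.03)&(np.abs(w[...,1]-.201)<.03)
r=cv2.minAreaRect((w[k][:,:2]*1000).astype(np.float32)); print(k.sum(),r)
```

```text
0.05477370519926021 [ 0.10655121 -0.29970761 -0.07468481] 1.8928671009469435
pos [621.7 201.3 145.9] jaw 4.7 q6 103.3 -> shift cm [13.79 -0.02  0.26] turn 0.1 alt -179.9
1124 ((624.5513916015625, 203.9268341064453), (29.645097732543945, 30.114709854125977), 55.01473617553711)
```

View pics/w16.png

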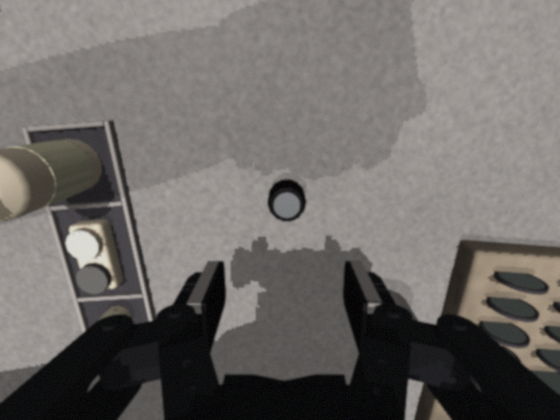

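>>> {"name": "play_rows", "arguments": {"rows": [[[4, 0.1, 0.3], 0, 5.5], [[8, 0.1, 0.3], 0, 5.5], [[11, 0.1, 0.3], 0, 5.5], [[13, 0.1, 0.3], 0, 5.5], [[13.7, 0.1, 0.3], 0, 5.5], [[13.7, 0.1, 0.3], 0, 4.8], [[13.7, 0.1, 0.3], 0, 4], [[13.7, 0.1, 0.3], 0, 3.5], [[13.7, 0.1, 0.3], 0, 2.5], [[13.7, 0.1, 0.3], 0, 2.5], [[13.7, 0.1, 0.3], 0, 2.5], [[13.7, 0.1, 0.3], 0, 2.5]]}}

```text
time: 27.67
ee_pos: [0.6264, 0.203, 0.0129]
tcp_rot: [5.1, 89.8, 9.7]
wrist_force: [-0.6, -2.1, 7.4]
opening: 0.0309
```

>>> {"name": "play_rows", "arguments": {"rows": [[[-1, 0, 0], 0, 2.5], [[-3, 0, 0], 0, 2.5], [[-6, 0, 0], 0, 2.5], [[-9, 0, 0], 0, 2.5], [[-12, 0, 0], 0, 2.5], [[-14, 0, 0], 0, 2.5], [[-14, 0, 0], 0, 2.5]]}}

```text
time: 28.25
ee_pos: [0.627, 0.2035, 0.1573]
tcp_rot: [14.1, 89.5, 18.7]
wrist_force: [0.4, 0.3, 0.7]
opening: 0.0309
```

Run:
```python
from h import *
o=bot.get_obs(); print(o['opening'],o['wrist_force'],np.abs(o['qd']).max()); go([.462,-.2018,.15],4.6)
P=campose('wrist');p,d=bot.camera('wrist'); cv2.imwrite('pics/w17.png',p)
```

```text
0.03090514611335813 [0.36341222 0.33545568 0.67469849] 4.636724976010644
pos [627.  203.5 157.3] jaw 4.6 q6 103.4 -> shift cm [  0.48 -39.07 -19.72] turn 0.0 alt -180.0
```

View pics/w17.png

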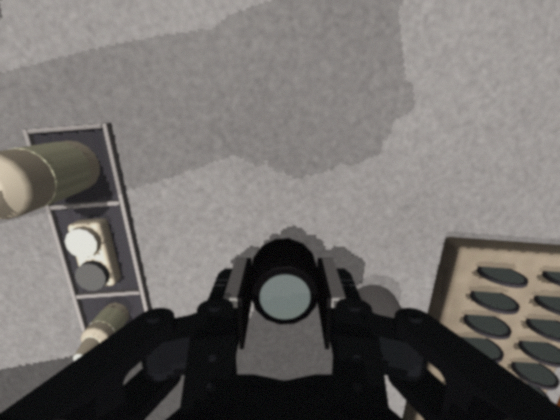

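>>> {"name": "play_rows", "arguments": {"rows": [[[0, -1.5, -0.8], 0, 2.5], [[0, -4, -2], 0, 2.5], [[0, -7, -3.5], 0, 2.5], [[0, -10, -5], 0, 2.5], [[0, -13, -6.6], 0, 2.5], [[0, -16, -8.1], 0, 2.5], [[0, -19, -9.6], 0, 2.5], [[0, -22, -11.1], 0, 2.5], [[0, -25, -12.6], 0, 2.5], [[0, -28, -14.1], 0, 2.5], [[0, -31, -15.6], 0, 2.5], [[0, -34, -17.2], 0, 2.5]]}}

```text
time: 29.3
ee_pos: [0.48, -0.151, 0.1496]
tcp_rot: [151.7, 90.0, 156.4]
wrist_force: [0.4, -0.1, -0.5]
opening: 0.0305
```

>>> {"name": "play_rows", "arguments": {"rows": [[[0, -3, -1.5], 0, 2.5], [[0, -5, -2.5], 0, 2.5], [[1, -5.1, -2.5], 0, 2.5], [[4, -5.1, -2.5], 0, 2.5], [[7, -5.1, -2.5], 0, 2.5], [[9, -5.1, -2.5], 0, 2.5], [[9.5, -5.1, -2.5], 0, 2.5], [[9.5, -5.1, -2.5], 0, 2.5]]}}

```text
time: 29.97
ee_pos: [0.4592, -0.2019, 0.0533]
tcp_rot: [149.6, 89.8, 154.2]
wrist_force: [0.2, -0.6, -0.8]
opening: 0.0308
```

Run:
```python
from h import *
o=bot.get_obs(); print(o['opening'],o['wrist_force'],np.abs(o['qd']).max()); go([.462,-.2018,.018],4.6)
P=campose('wrist');p,d=bot.camera('wrist'); cv2.imwrite('pics/w18.png',p)
```

```text
0.03078320784878509 [ 0.19809865 -0.62938456 -0.78152915] 3.4863971764464377
pos [ 459.2 -201.9   53.3] jaw 4.6 q6 61.6 -> shift cm [ 3.53 -0.02  0.29] turn 0.0 alt -180.0
```

View pics/w18.png

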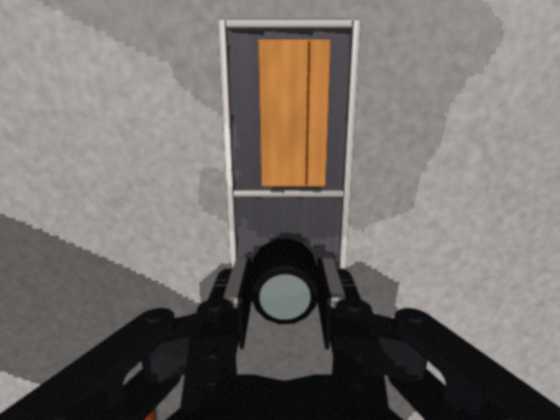

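>>> {"name": "play_rows", "arguments": {"rows": [[[1, 0, 0.2], 0, 2.5], [[2, 0, 0.2], 0, 2.5], [[2.8, 0, 0.2], 0, 2.5], [[3.2, 0, 0.2], 0, 2.5], [[3.4, 0, 0.2], 0, 2.5], [[3.5, 0, 0.2], 0, 2.5], [[3.5, 0, 0.2], 0, 2.5]]}}

```text
time: 30.6
ee_pos: [0.4624, -0.2026, 0.0203]
tcp_rot: [164.5, 90.0, 169.2]
wrist_force: [0.1, 0.4, 0.2]
opening: 0.0311
```

>>> {"name": "play_rows", "arguments": {"rows": [[[0.1, 0, 0], 0, 2.5], [[0.2, 0, 0], 0, 2.5], [[0.2, 0, 0], 0, 2.5], [[0.2, 0, 0], 0, 2.5]]}}

```text
time: 30.93
ee_pos: [0.4624, -0.2026, 0.0184]
tcp_rot: [-28.9, 90.0, -24.3]
wrist_force: [0.3, 1.2, -0.8]
opening: 0.031
```

>>> {"name": "play_rows", "arguments": {"rows": [[[0.1, 0, 0], 0, 2.5], [[0.2, 0, 0], 0, 2.5], [[0.2, 0, 0], 0, 2.5], [[0.2, 0, 0], 0, 2.5]]}}

```text
time: 31.27
ee_pos: [0.4623, -0.2026, 0.0162]
tcp_rot: [159.5, 90.0, 164.1]
wrist_force: [0.5, 0.2, -0.5]
opening: 0.0305
```

>>> {"name": "play_rows", "arguments": {"rows": [[[0.1, 0, 0], 0, 2.5], [[0.1, 0, 0], 0, 2.5], [[0.1, 0, 0], 0, 2.5]]}}

```text
time: 31.52
ee_pos: [0.4624, -0.2027, 0.0159]
tcp_rot: [-42.9, 90.0, -38.3]
wrist_force: [-2.8, 1.3, 5.3]
opening: 0.0308
```

>>> {"name": "play_rows", "arguments": {"rows": [[[0, 0, 0], 0, 3.2], [[0, 0, 0], 0, 3.6], [[0, 0, 0], 0, 4.5], [[0, 0, 0], 0, 5.2], [[0, 0, 0], 0, 5.7], [[-2, 0, 0], 0, 5.7], [[-6, 0, 0], 0, 5.7], [[-10, 0, 0], 0, 5.7], [[-14, 0, 0], 0, 5.7], [[-18, 0, 0], 0, 5.7], [[-20, 0, 0], 0, 5.7], [[-20, 0, 0], 0, 5.7]]}}

```text
time: 32.52
ee_pos: [0.4638, -0.2033, 0.2207]
tcp_rot: [-28.2, 89.6, -23.6]
wrist_force: [0.1, -0.5, -0.8]
opening: 0.0568
```

>>> {"name": "play_rows", "arguments": {"rows": [[[0, -10, -12], 0, 5.7], [[0, -10, -12], 0, 5.7], [[0, -10, -12], 0, 5.7], [[0, -10, -12], 0, 5.7], [[0, -10, -12], 0, 5.7], [[0, -10, -12], 0, 5.7], [[0, -10, -12], 0, 5.7]]}}

```text
time: 33.1
ee_pos: [0.3509, -0.3118, 0.2149]
tcp_rot: [93.7, 90.0, 98.3]
wrist_force: [-0.1, 0.3, -0.9]
opening: 0.0566
```

Run:
```python
from h import *
P=campose('top'); p,d=bot.camera('top'); cv2.imwrite('pics/tf.png',cv2.resize(p[150:300,180:380],None,fx=4,fy=4,interpolation=2))
ps,ds=bot.camera('side'); cv2.imwrite('pics/sf.png',cv2.resize(ps[160:340,170:370],None,fx=3,fy=3,interpolation=2))
z=world('top',d,P)[...,2]
L=lambda y,c,a:None
def chk(name,box,zt,zp,o,ang):
    u0,v0,u1,v1=box; k=np.zeros(z.shape,bool); k[v0:v1,u0:u1]=z[v0:v1,u0:u1]>zt
    vv,uu=np.nonzero(k); W=ray('top',np.c_[uu,vv],zp,P)[:,:2]*1000; c=W.mean(0)
    a=np.radians(ang); R=np.array([[np.cos(a),np.sin(a)],[-np.sin(a),np.cos(a)]])
    r=cv2.minAreaRect(W.astype(np.float32)); print(name,'off from comp centre (x,y)',np.round(R@(c-o),1),np.round(r[1],1),round(r[2],1),'ztop',np.round(np.nanpercentile(z[k],90)*1000))
def bx(x,y,zz,h): 
    c=proj('top',[[x,y,zz]],P)[0].astype(int); return (c[0]-h,c[1]-h,c[0]+h,c[1]+h)
chk('saline',bx(.444,.215,.12,9),.105,.123,[444.2,214.9],8.8)
chk('case',bx(.456,.136,.02,14),.020,.029,[456.3,135.6],8.8)
chk('dropper',bx(.467,.066,.06,7),.05,.069,[467,66],8.8)
chk('carton',bx(.456,-.13,.04,16),.034,.045,[456.3,-129.9],4.6)
chk('lens',bx(.462,-.202,.03,8),.03,.037,[462,-201.8],4.6)
chk('pot',bx(.727,.0915,.058,14),.05,.058,[726.9,91.4],0)
o=bot.get_obs();print(o['time'],o['ee_pos'],np.abs(o['qd']).max())
```

```text
saline off from comp centre (x,y) [-1.2 -0.9] [20.1 22.9] 17.5 ztop 125.0
case off from comp centre (x,y) [ 1.4 -0.6] [28.1 59.4] 8.4 ztop 31.0
dropper off from comp centre (x,y) [ 2.2 -1.8] [18.9 16.3] 70.7 ztop 70.0
carton off from comp centre (x,y) [ 2.7 -0.1] [30.3 62.1] 4.6 ztop 48.0
lens off from comp centre (x,y) [1.7 1.1] [29.8 26.8] 89.0 ztop 40.0
pot off from comp centre (x,y) [ 0.2 -0.1] [47.8 48.5] 89.4 ztop 64.0
33.2 [ 0.35144441 -0.31130826  0.21498902] 0.49546304242394484
```

View pics/tf.png

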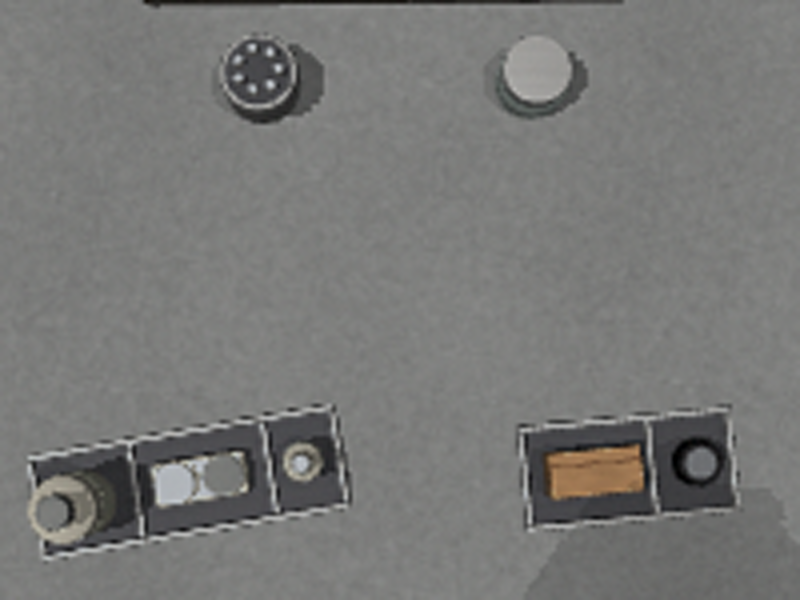

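View pics/sf.png

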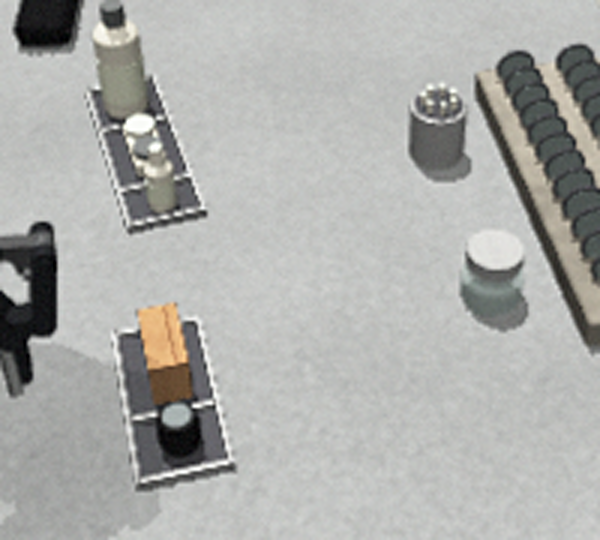

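All five things are within about 3 mm of their compartment centres and the pot has not moved, so I am handing the job in.

```bash
python3 -c "
from workcell import bot
print(bot.job_done())"
```

```text
the job is handed in; nothing more can be done
None
```

Both kits are made up and the job was handed in at about 33 s of the 134 s allowed. I picked up the dropper bottle, lens case, saline bottle, carton and examination lens one at a time. Each was lowered until the wrist force showed light contact with the tray floor, then released.

- **Position:** In the last top view, every thing was within about 3 mm of its compartment's centre in each direction; the largest offset was the carton, 2.7 mm across. The swab pot showed no measurable movement (0.2 mm).
- **Standing and height:** The last top and side pictures show everything upright and the arm clear of it all. The top depth readings put the things' tops about 1–3 mm higher than expected, within the roughly 2 mm depth noise. The fingers met the floor within about 0.1 mm of the expected height each time, so I take them all to be resting on the floor.
- **Disagreements:** The arm's measured position was sometimes a few millimetres off the commanded one while moving, up to about 9 mm in height, so I corrected from the measured position before each grasp and placing. No check failed.

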